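# Hang the training modules on the frame and close the keeper bar

## Task

Hang the two grey training modules by the lugs on their tops on the two steel pegs of the aluminium frame: the short one above the grey socket block, the tall one on the other peg, where there is room for it, each hanging free and well onto its peg. Then swing the keeper bar over and down in front of the pegs until it rests in its catch, and let go. Do not push about or knock over the can, cutters, multimeter or screwdriver.

Things in the scene. Friction and masses are not known exactly. Their poses are not given: they have to be found in the camera images.
- tall_module: Tall grey module standing upright: case 46 (x) x 50 (y) x 120 (z) mm, 0.3 kg, black sockets on both x faces. Upright steel lug mid-top: 6 mm thick (x), 40 wide (y), to 38 mm above the case, hole 20 wide (y) from 10 to 30 mm above it. Same after half a turn. Origin: centre of underside, z up. Grip the plain y faces (50 mm apart) near the case's top.
- short_module: Short grey module, the same except that its case is 75 mm tall: 46 (x) x 50 (y) x 75 (z) mm, about 0.2 kg, same lug on top. Origin: centre of the underside, z up.
- tall_module_eye (a point): centre of the 20 x 20 mm square hole in the lug of the tall module, 20 mm above the top of its case; axes as tall_module (the hole runs along x)
- short_module_eye (a point): centre of the 20 x 20 mm square hole in the lug of the short module, 20 mm above the top of its case; axes as short_module (the hole runs along x)
- frame: Fixed aluminium frame: level rail 40 x 40 mm, 370 mm long along y, height 160 to 200 mm, on end posts. Two steel pegs stick out of its front face (x = +50 mm) towards -x at y = +-60 mm. Origin on the bench midway below the pegs' middles; x away from the robot, y along the rail, z up. Steel arms to pivot and catch at y = +-140 mm reach x = -54 mm, height 158 to 195 mm.
- peg_left (a point): On the axis of the peg at frame y = +60 mm, 50 mm in front of the rail, 30 mm short of the tip, 180 mm above the bench; axes as frame. Peg: round steel, 10 mm diameter, pointing to frame -x, rising 8 degrees to its tip (axis height 173 mm at the rail, 184 at the tip). A module hung here has its hole's centre about 5 mm below this point.
- peg_right (a point): The same on the peg at frame y = -60 mm.
- socket_block: Fixed grey block, 100 x 85 x 55 mm high, with a round white power socket on its top, standing on the bench below one of the two pegs (either one). Origin: centre of its underside, straight below that peg's middle. The tall module cannot hang above it; below the other peg lies only a 5 mm rubber pad.
- keeper (a joint): Angle of the keeper bar: 0 = closed, level and resting in the catch; grows as the bar swings up and over to the +y side (1.57 = straight up, 2.75 = end of travel, leaning out). It starts open, leaning out. Stiff hinge: the bar stays where it is left; about 3 N at the grip moves it.
- keeper_grip (a point): Middle of the keeper bar's round black handle: 16 mm diameter, 44 long, along frame x; this point is 48 mm in front of the bar's middle plane (handle end 22 mm further) and 170 mm from the pivot, round which it circles. The bar is flat steel 8 (x) x 16 mm, 292 mm long from the pivot; closed, it passes just in front of the peg tips at 182 mm height.
- pivot (a point): Hinge axis of the keeper bar, in the bar's middle plane, at frame (-40, 140, 182) mm. The axis runs along frame x. Axes as frame.
- catch (a point): Where the closed bar rests in the U-shaped steel catch, at frame (-40, -140, 182) mm, open at its top.
- spray_can: Bystander: standing can, 62 mm diameter, 130 mm tall. Origin: centre of the underside.
- cutters: Bystander: side cutters lying flat, about 140 mm long, 14 mm high, orange grips. Origin: under the joint, jaws to +x.
- multimeter: Bystander: black multimeter lying on its back, 150 x 75 x 35 mm. Origin: centre of the underside.
- screwdriver: Bystander: red-handled screwdriver lying flat along its x, 200 mm long.
There are look-alikes about, which are no part of the job. Leave any blue or red look-alike of the tall_module alone. Leave any orange look-alike of the socket_block alone.

How it is judged:
By the outcome, as a careful person would: the job done as asked, in the order asked, and still so for the second after the job is handed in, with the robot touching nothing.
It also fails if it takes over 72 s, if anything falls off the work surface, if the arm or the gripper's body presses on something with over 40 N, if the wrist force passes 120 N, or if a joint passes its speed limit or range.

## Robot

A 7-joint arm with a two-finger parallel gripper is mounted at the origin on the work surface. World frame = base frame: x ahead of the robot, y to its left, z up, the work surface at z = 0. Lengths are in m, angles in rad, forces in N, time in s.
With the tool pointing down it reaches from about 0.4 to 0.85 m from the base axis. Payload 10.4 kg.
Tool frame: the origin (TCP) lies at the very end of the fingers, on their centre line; the grasp point (between the pads) lies 19 mm behind it (manip.tcp_to_grasp is the distance from the TCP to the grasp point, in m); x points along the fingers, y is the direction in which the jaws open and shut, and the axes are right-handed (so a half turn about x gives the same grasp; the last joint's range is limited). The gripper opens to 85 mm and grips with 20 to 120 N. Pads are 22 mm wide; open, the fingers measure 114 mm over their backs; the gripper's body (76 mm by 85 mm) begins 54 mm behind the grasp point. The pads swing forward as they close: fully open they stand 13 mm farther back than shut.
Start: joints at [-1.243, 0.332, -0.065, 1.46, 0.022, 1.35, -0.088], TCP at [0.215, 0.587, 0.231] pointing down, gripper open.
Joint ranges: [-2.6, 2.6], [-0.5, 2.12], [-1.47, 1.34], [0.16, 2.42], [-1.27, 4.41], [0.06, 2.06], [-2.6, 2.6]. Speed limits (rad/s): [2.22, 2.22, 2.79, 2.79, 3.14, 3.14, 3.14].

## Interface

Orientations are given as a unit quaternion [x, y, z, w].
In Python, from workcell import manip, cams, hand_in gives the robot as it stands.
- The arm moves only by the shell command python3 -m handwheel 'ROWS' [FORCE]. ROWS is text: rows parted by semicolons, each of 7 numbers parted by spaces: the shift along the tool's x, y, z in mm, then the turn, a rotation vector about the tool's x, y, z in rad, then the finger opening in mm, from 0 to 85.4. A call has 1 to 8 rows; each row shifts and turns the commanded pose from where the row before left it, along the tool's axes as they then stand; what a row does not reach is not made up. A row lasts 1/10 s, in which the tool goes at most 50 mm and 8.59 degrees, less where a joint would pass 70% of its speed; a pose out of reach is approached as far as the arm can. A call with a gripper value outside its range is refused whole. The fingers move at their own pace and stop on an object; FORCE is the grip in N (left out, the last holds). Time passes only in rows, so rows that do not move let the fingers close. It gives the time, the measured TCP pose, the force and the opening at its end, in the units of the state.
- manip.get_obs(): the state, without advancing time (a new reading comes with each control period).
- cams.camera(name): name is "scene" or "side" or "wrist"; returns a dict with "color" (384x512x3 uint8, blue, green, red), "depth" (384x512 float32, m along the optical axis (not along the pixel's ray), 0 where there is no reading), "camera_matrix" (3x3 intrinsics, pixels), "origin" and "attitude" of the camera in the world; the wrist camera has in their place "T_tool_cam" (4x4, takes a point from camera to tool coordinates, whose origin is the TCP and whose axes are the tool frame's). Camera axes: x right, y down, z forward; pixel columns grow to the right and rows downward; lengths in m; the calibration is good to about 2 mm. A picture is of the moment at which its call begins: read the wrist's pose just before it.
- hand_in(): hands the job in, once; it reports no verdict.
Trained networks look in the newest picture that a camera, given by its name, has taken for a name from the list of things; names that differ only in an ending like _2 or _b are one class to them, and where a whole thing is asked for, a point or a joint stands for the part that bears it (a point fixed in the world has none). Each returns a list of dicts, best first, with "conf" (0 to 1); they miss things now and then, are a little off and sometimes report something else, mostly with a low value. They report only what shows in the picture. A call takes as long as a camera call. They do not tell look-alikes from the thing itself.
- cams.recognise(camera, thing): "box" ([left, top, width, height] in pixels, round what is visible of it).
- cams.outline_of(camera, thing): "region" (384x512 bool, what is visible of it) and "box" ([left, top, width, height] in pixels, round what is visible of it).
The state is a dict: "clock": time; "joint_pos": joint angles; "joint_velocities": joint speeds; "tau": joint torques, N m; "position": TCP position; "ee_rot": TCP orientation; "ft_force": force on the tool from outside, world axes, zero at the start; "torque": the same for the moment, N m; "grip_width": opening from 0.0 (shut) to 1.0 (fully open).
Only numpy, scipy, OpenCV 4.12 (cv2) and the standard library are available. Lean on these libraries where they do the work, as an engineer would, in place of code of your own. Each camera call takes 0.05 s, during which the arm holds its last target.

## Working session

There is one attempt and no reset: what is moved stays moved. The work goes in short steps, Python scripts to look and compute and a shell command to move; the robot and the scene stay as the last step left them, time stands still between calls to the robot, and variables do not carry over. Pictures are saved under pics/ and viewed, and the job is handed in when it is done.

```bash
ls -la; mkdir -p pics; cat > h.py <<'E'
import numpy as np, cv2
from workcell import manip, cams
from scipy.spatial.transform import Rotation as R
np.set_printoptions(precision=4, suppress=True)
def pose(d):
    if 'origin' in d:
        a=np.array(d['attitude'],float); 
        Rm=R.from_quat(a).as_matrix() if a.size==4 else a
        return Rm,np.array(d['origin'])
def cloud(d,RT=None):
    K=d['camera_matrix'];z=d['depth'];v,u=np.mgrid[:z.shape[0],:z.shape[1]]
    P=np.stack([(u-K[0,2])/K[0,0]*z,(v-K[1,2])/K[1,1]*z,z],-1)
    Rm,t=RT if RT else pose(d)
    W=P@Rm.T+t; W[z==0]=np.nan
    return W
def wristRT(obs,d):
    Rt=R.from_quat(obs['ee_rot']).as_matrix();T=d['T_tool_cam']
    return Rt@T[:3,:3], Rt@T[:3,3]+np.array(obs['position'])
E
python3 - <<'E'
from h import *
o=manip.get_obs();print(o)
for n in ['scene','side','wrist']:
    d=cams.camera(n);cv2.imwrite(f'pics/{n}0.png',d['color']);print(n,d.get('origin'),d.get('attitude'),d.get('T_tool_cam'))
    np.savez(f'{n}0.npz',**{k:v for k,v in d.items()})
    for t in ['tall_module','short_module','frame','socket_block','keeper','keeper_grip','spray_can','cutters','multimeter','screwdriver']:
        print(t,[(np.round(r['box']),round(r['conf'],2)) for r in cams.recognise(n,t)])
E
```

```text
total 12
drwxr-xr-x  3 agent agent 4096 Dec  6 13:53 .
drwxr-xr-x 23 root  root  4096 Dec  6 13:53 ..
drwxr-xr-x  2 agent agent 4096 Dec  6 13:53 pics
{'clock': 0.0, 'joint_pos': array([-1.2426,  0.3329, -0.0647,  1.461 ,  0.0216,  1.3499, -0.0885]), 'joint_velocities': array([ 0.0011, -0.0004, -0.0012, -0.0003,  0.0001, -0.001 ,  0.0007]), 'tau': array([ -0.0007, -62.5428,   0.049 , -39.1613,   0.0163,   0.0097,
        -0.    ]), 'position': array([0.2147, 0.5866, 0.2305]), 'ee_rot': array([ 0.1229,  0.6963, -0.1239,  0.6962]), 'ft_force': array([ 0.0365,  0.0203, -0.9312]), 'torque': array([ 0.0009,  0.0702, -0.0253]), 'grip_width': 0.9996443057275015}
scene [ 1.0624 -0.5115  1.2791] [ 0.8807  0.3777 -0.1117 -0.2632] None
tall_module [(array([157., 190.,  26.,  40.]), 0.96), (array([126., 169.,  27.,  40.]), 0.76), (array([ 80., 184.,  28.,  35.]), 0.6)]
short_module [(array([264., 122.,  20.,  36.]), 0.81)]
frame [(array([219.,  72., 134., 229.]), 0.78)]
socket_block [(array([150., 294.,  48.,  52.]), 0.97), (array([296., 243.,  44.,  48.]), 0.84), (array([239., 212.,  29.,  46.]
[... 991 characters left out ...]
  84.,  25.,  76.]), 0.68), (array([264., 216.,  35.,  31.]), 0.6)]
keeper_grip [(array([239.,  83.,  25.,  78.]), 0.8), (array([209., 165.,  14.,  24.]), 0.37)]
spray_can []
cutters [(array([208., 301.,  33.,  31.]), 0.75)]
multimeter [(array([200., 137.,  36.,  20.]), 0.85)]
screwdriver [(array([236., 290.,  59.,   6.]), 0.55)]
wrist None None [[-0.0007 -0.2796  0.9601 -0.1413]
 [ 1.      0.0006  0.0009  0.0003]
 [-0.0009  0.9601  0.2796 -0.0716]
 [ 0.      0.      0.      1.    ]]
tall_module []
short_module [(array([ 52., 360.,  33.,  23.]), 0.88)]
frame []
socket_block []
keeper []
keeper_grip []
spray_can []
cutters []
multimeter [(array([155., 282.,  67.,  63.]), 0.78)]
screwdriver []
```

View pics/scene0.png

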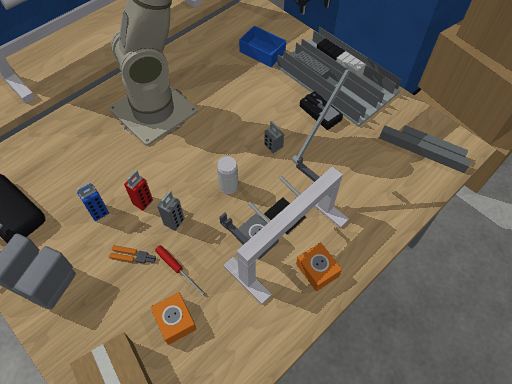

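View pics/side0.png

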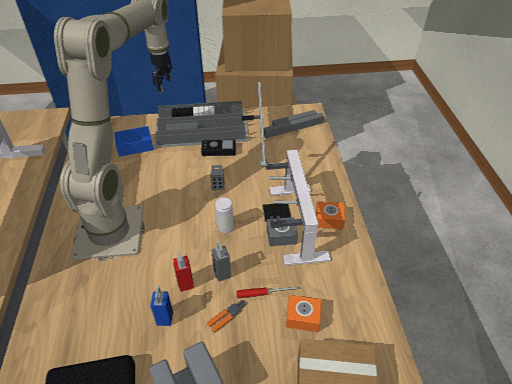

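View pics/wrist0.png

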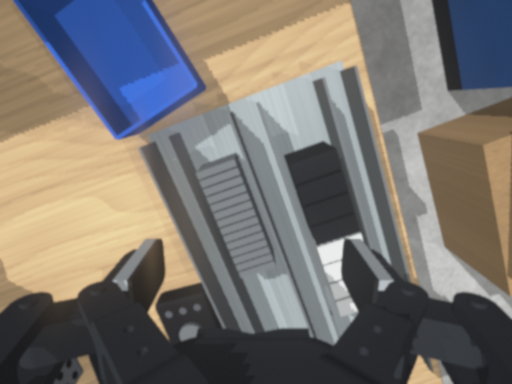

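The scene picture shows the grey tall module at (171,210), the red and blue look-alikes left of it, and the short module at (273,137). The can is at (228,175), the frame at (285,225), and the grey socket block under the −y peg at (257,232). Next I'll measure them from the clouds.

```bash
cat > m.py <<'E'
from h import *
def load(n): 
    d=dict(np.load(f'{n}0.npz',allow_pickle=True)); return d
pts=[];col=[]
for n in ['scene','side']:
    d=load(n);W=cloud(d);pts.append(W.reshape(-1,3));col.append(d['color'].reshape(-1,3))
P=np.vstack(pts);C=np.vstack(col)
E
python3 - <<'E'
from m import *
ok=np.isfinite(P[:,0])&(P[:,2]>-.05)&(P[:,2]<.6)
P=P[ok];C=C[ok]
# top-down map 1.25mm... x 0.2-0.95 , y -0.5..0.5 ; 700px/m
s=700;x0,x1,y0,y1=.2,1.0,-.45,.55
H=np.zeros((int((x1-x0)*s),int((y1-y0)*s),3),np.uint8)
i=((x1-P[:,0])*s).astype(int);j=((y1-P[:,1])*s).astype(int)
m=(i>=0)&(i<H.shape[0])&(j>=0)&(j<H.shape[1])
o=np.argsort(P[m,2]);ii,jj,cc=i[m][o],j[m][o],C[m][o]
for a in(0,1):
  for b in (0,1):
    H[np.clip(ii+a,0,H.shape[0]-1),np.clip(jj+b,0,H.shape[1]-1)]=cc
for g in np.arange(.2,1,.1): cv2.putText(H,f'{g:.1f}',(0,int((x1-g)*s)),0,.4,(0,255,255));cv2.line(H,(0,int((x1-g)*s)),(8,int((x1-g)*s)),(0,255,255))
for g in np.arange(-.4,.55,.1): cv2.putText(H,f'{g:.1f}',(int((y1-g)*s),10),0,.4,(0,255,255));cv2.line(H,(int((y1-g)*s),0),(int((y1-g)*s),8),(0,255,255))
cv2.imwrite('pics/top.png',H)
# rail top fit
m=(abs(P[:,2]-.2)<.006)&(P[:,0]>.55)&(P[:,0]<.85)&(P[:,1]>-.4)&(P[:,1]<.4)
Q=P[m];print(len(Q),Q[:,:2].min(0),Q[:,:2].max(0))
print(cv2.minAreaRect((Q[:,:2]*1000).astype(np.float32)), np.median(Q[:,2]))
tb=P[(abs(P[:,2])<.01)&(P[:,0]>.3)&(P[:,0]<.6)&(abs(P[:,1])<.3)];print('table z',np.median(tb[:,2]))
# modules
for n in ['scene','side']:
    d=load(n);W=cloud(d)
    for t in ['tall_module','short_module','spray_can','socket_block','cutters','screwdriver','keeper_grip']:
        for r in cams.outline_of(n,t):
            w=W[r['region']];w=w[np.isfinite(w[:,0])];c=d['color'][r['region']].mean(0)
            print(n,t,round(r['conf'],2),np.round(c),np.median(w,0),np.percentile(w,3,axis=0),np.percentile(w,97,axis=0))
E
```

```text
2886 [ 0.5759 -0.2126] [0.7213 0.1632]
((648.0477294921875, -24.867538452148438), (145.23214721679688, 375.826416015625), 0.20593054592609406) 0.1998144227638161
table z 0.0001716680477771293
scene tall_module 0.89 [93. 59. 41.] [ 0.24   -0.3794  0.1061] [ 0.2073 -0.4021  0.0119] [ 0.2469 -0.3569  0.1582]
scene tall_module 0.85 [72. 72. 70.] [ 0.4224 -0.2351  0.0959] [ 0.3924 -0.2562  0.0029] [ 0.4352 -0.2024  0.1565]
scene tall_module 0.72 [136. 133. 133.] [ 0.6978 -0.0286  0.1891] [ 0.5791 -0.2084  0.0084] [0.7638 0.2419 0.3548]
scene short_module 0.78 [66. 65. 62.] [0.4228 0.193  0.0677] [0.3904 0.1764 0.013 ] [0.4373 0.2194 0.1119]
scene spray_can 0.84 [135. 134. 134.] [ 0.4429 -0.0312  0.1037] [ 0.4065 -0.05    0.0085] [0.4584 0.0024 0.1336]
scene socket_block 0.95 [102. 101.  98.] [ 0.6079 -0.0823  0.0553] [ 0.5813 -0.1163  0.0112] [ 0.6791 -0.0474  0.061 ]
scene socket_block 0.65 [ 40.  81. 132.] [ 0.8237 -0.0325  0.0545] [ 0.7709 -0.0718  0.0034] [0.8707 0.018  0.0599]
scene cutters 0.93 [ 52.  84. 122.] [ 0.4088 -0.3911  0.0126] [ 0.3597 -0.4301 -0.0015] [ 0.4667 -0.3499  0.
[... 1437 characters left out ...]
5  0.0598]
side socket_block 0.66 [ 67. 114. 191.] [ 0.6475 -0.4326  0.0538] [ 0.5987 -0.467   0.0026] [ 0.6994 -0.3758  0.0592]
side socket_block 0.19 [162. 164. 167.] [ 0.4273 -0.0426  0.0904] [ 0.3995 -0.0535  0.0072] [ 0.4558 -0.0033  0.1322]
side cutters 0.8 [ 58.  91. 143.] [ 0.4077 -0.3935  0.0121] [ 0.3597 -0.434   0.0003] [ 0.4636 -0.3523  0.0172]
side screwdriver 0.62 [ 41.  47. 157.] [ 0.5007 -0.3233  0.0209] [ 0.4501 -0.3322 -0.0018] [ 0.5505 -0.2941  0.0283]
side keeper_grip 0.55 [ 95. 105. 111.] [0.5823 0.2083 0.3213] [ 0.5217  0.1776 -0.0042] [0.6316 0.6866 0.3708]
side keeper_grip 0.25 [161. 163. 167.] [ 0.4278 -0.0421  0.0889] [ 0.3987 -0.0534  0.0008] [0.4567 0.0518 0.132 ]
```

View pics/top.png

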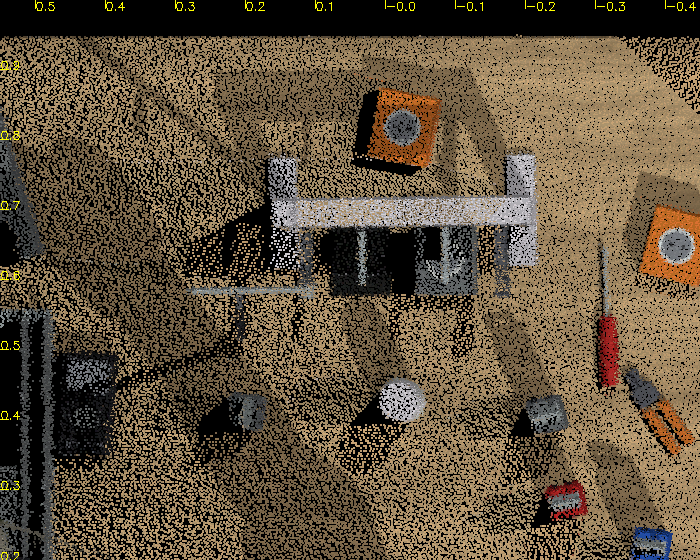

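```bash
cat > fit.py <<'E'
from m import *
ok=np.isfinite(P[:,0]);P=P[ok];C=C[ok]
src=np.r_[np.zeros(196608),np.ones(196608)][ok]
def near(x,y,r,z0,z1,s=None):
    m=(np.hypot(P[:,0]-x,P[:,1]-y)<r)&(P[:,2]>z0)&(P[:,2]<z1)
    if s is not None:m&=src==s
    return P[m]
for nm,x,y,h in [('tall',.412,-.23,.12),('short',.413,.197,.075)]:
    for s in (0,1,None):
        Q=near(x,y,.05,h-.004,h+.004,s)
        print(nm,s,len(Q),cv2.minAreaRect((Q[:,:2]*1000).astype(np.float32)),np.median(Q[:,2]))
        L=near(x,y,.05,h+.033,h+.043,s);print('  lug',len(L),cv2.minAreaRect((L[:,:2]*1000).astype(np.float32)),L.mean(0))
for s in (0,1):
    m=(src==s)&(abs(P[:,2]-.2)<.004)&(P[:,0]>.66)&(P[:,0]<.75)&(P[:,1]>-.25)&(P[:,1]<.2);Q=P[m]
    print('rail',s,len(Q),cv2.minAreaRect((Q[:,:2]*1000).astype(np.float32)),np.percentile(Q[:,0],[1,99]))
    # pegs
    for yy in (.04,-.085):
        Q=P[(src==s)&(P[:,0]>.58)&(P[:,0]<.67)&(abs(P[:,1]-yy)<.03)&(P[:,2]>.165)&(P[:,2]<.2)]
        if len(Q)>5:
            c=np.polyfit(Q[:,0],Q[:,1],1);cz=np.polyfit(Q[:,0],Q[:,2],1);print('peg',s,len(Q),Q.min(0),Q.max(0),c,'y@.62',np.polyval(c,.62),cz,np.polyval(cz,.62))
    Q=near(.43,-.03,.05,.122,.135,s);print('can',cv2.minAreaRect((Q[:,:2]*1000).astype(np.float32)))
    # keeper
    Q=P[(src==s)&(P[:,0]>.57)&(P[:,0]<.60)&(P[:,1]>.1)&(P[:,1]<.4)&(P[:,2]>.2)]
    print('bar',len(Q),np.percentile(Q,[2,50,98],axis=0)); c=np.polyfit(Q[:,1],Q[:,2],1);print(c, np.arctan2(c[0]*-1,-1)if 0 else np.arctan(c[0]))
    Q=P[(src==s)&(P[:,0]>.48)&(P[:,0]<.57)&(P[:,1]>.1)&(P[:,1]<.4)&(P[:,2]>.2)]
    print('handle',len(Q),np.percentile(Q,[2,50,98],axis=0))
    Q=P[(src==s)&(P[:,0]>.56)&(P[:,0]<.665)&(P[:,1]>-.2)&(P[:,1]<-.13)&(P[:,2]>.15)];print('catch',len(Q),np.percentile(Q,[2,50,98],axis=0))
E
python3 fit.py
```

```text
tall 0 146 ((408.4870910644531, -229.3487548828125), (49.38995361328125, 48.337867736816406), 21.139665603637695) 0.12064539797236451
  lug 38 ((406.9345703125, -227.5455780029297), (9.555130004882812, 39.553226470947266), 14.681068420410156) [ 0.4077 -0.2283  0.1574]
tall 1 130 ((407.0784912109375, -231.01376342773438), (44.67162322998047, 50.62338638305664), 16.25010108947754) 0.11965714168314101
  lug 22 ((406.5411071777344, -231.07879638671875), (6.259770393371582, 41.39631652832031), 13.418232917785645) [ 0.4073 -0.2315  0.1577]
tall None 276 ((409.0461730957031, -229.55877685546875), (50.01792526245117, 51.61383819580078), 17.314176559448242) 0.12016235068071224
  lug 60 ((407.47528076171875, -229.6094207763672), (9.555130004882812, 43.820220947265625), 14.681068420410156) [ 0.4075 -0.2295  0.1575]
short 0 99 ((412.8228454589844, 198.8308563232422), (47.71157455444336, 50.66630935668945), 85.50640869140625) 0.07553320482663728
  lug 28 ((412.80718994140625, 201.9982147216797), (10.083802223205566, 40.275054931640625), 84.34282684326172) [0.4129 0.2013 0.1131]
short 1 59 ((410.0
[... 1425 characters left out ...]
48416138) [0.6773 0.7188]
peg 1 57 [0.5935 0.0239 0.1704] [0.6696 0.0381 0.1891] [0.0131 0.0229] y@.62 0.03101121201970631 [-0.1533  0.2781] 0.18306753311513513
peg 1 66 [ 0.5961 -0.0947  0.1724] [ 0.6698 -0.0812  0.1882] [ 0.0137 -0.0968] y@.62 -0.08835437000930338 [-0.133   0.2656] 0.18310637043417466
can ((427.2554626464844, -22.309738159179688), (54.21468734741211, 55.42073059082031), 23.857467651367188)
bar 210 [[0.5768 0.1208 0.2082]
 [0.5847 0.203  0.3204]
 [0.5898 0.2749 0.4213]]
[1.412 0.034] 0.9545877694895334
handle 65 [[0.5158 0.1995 0.3136]
 [0.5442 0.2068 0.3251]
 [0.5693 0.2152 0.3306]]
catch 211 [[ 0.5762 -0.1784  0.1573]
 [ 0.6133 -0.1711  0.1697]
 [ 0.6627 -0.1581  0.1947]]
```

```bash
cat >> h.py <<'E'
def Rt(yaw,pitch=0):  # tool down: x->-Z, y->Y, z->X, then yaw
    return R.from_euler('z',yaw)*R.from_matrix(np.array([[0,0,1],[0,1,0],[-1,0,0]]).astype(float))*R.from_euler('y',pitch)
def plan(pos,yaw,pitch=0):
    o=manip.get_obs();r=R.from_quat(o['ee_rot']);t=Rt(yaw,pitch)
    d=r.inv().apply(np.array(pos)-o['position'])*1000
    rv=(r.inv()*t).as_rotvec()
    z=r.as_matrix()[:,2]
    print('t',o['clock'],'pos',o['position'],'yaw now',np.arctan2(z[1],z[0]),'tilt',np.degrees(np.arccos(-r.as_matrix()[2,0])),'f',np.array(o['ft_force']),'gw',o['grip_width'],'j',o['joint_pos'])
    print('shift(mm, current axes)',d,'rotvec',rv,'|rv|deg',np.degrees(np.linalg.norm(rv)))
    # shift in target axes (after turn)
    print('shift in target axes',t.inv().apply(np.array(pos)-o['position'])*1000)
E
python3 - <<'E'
from h import *
for y in (85,-95): plan([.4115,.1985,.20],np.radians(y))
E
```

```text
t 2.35 pos [0.2148 0.587  0.2314] yaw now -0.3507975569429438 tilt 0.007849332198652442 f [-0.0344  0.5331 -0.3268] gw 1.0013121407174679 j [-1.2426  0.3322 -0.0647  1.4601  0.0216  1.3499 -0.0885]
shift(mm, current axes) [  31.3113 -297.2173  318.2424] rotvec [-1.8343  0.0001 -0.0001] |rv|deg 105.09921975595398
shift in target axes [  31.3577 -229.8335 -369.8514]
t 2.35 pos [0.2148 0.587  0.2314] yaw now -0.3507975569429438 tilt 0.007849332198652442 f [-0.0344  0.5331 -0.3268] gw 1.0013121407174679 j [-1.2426  0.3322 -0.0647  1.4601  0.0216  1.3499 -0.0885]
shift(mm, current axes) [  31.3113 -297.2173  318.2424] rotvec [ 1.3073 -0.0001 -0.0001] |rv|deg 74.90078080093832
shift in target axes [ 31.3577 229.8335 369.8514]
```

```bash
python3 -m handwheel '0 -30 32 0 0 0 85;0 -30 32 0 0 0 85;0 -30 32 0 0 0 85;0 -30 32 0 0 0 85;0 -30 32 0 0 0 85;0 -30 32 0 0 0 85;0 -30 32 0 0 0 85;0 -30 32 0 0 0 85'
python3 -m handwheel '0 -28 31 0 0 0 85;0 -28 31 0 0 0 85;0 0 0 0.145 0 0 85;0 0 0 0.145 0 0 85;0 0 0 0.145 0 0 85;0 0 0 0.145 0 0 85;0 0 0 0.145 0 0 85;0 0 0 0.145 0 0 85'
python3 -m handwheel '0 0 0 0.145 0 0 85;0 0 0 0.145 0 0 85;0 0 0 0.147 0 0 85;0 0 0 0 0 0 85'
cat > look.py <<'E'
import sys
from h import *
n,name=sys.argv[1],sys.argv[2]
o=manip.get_obs();d=cams.camera(n);cv2.imwrite(f'pics/{name}.png',d['color'])
W=cloud(d,wristRT(o,d) if n=='wrist' else None)
np.savez(f'{name}.npz',W=W,color=d['color'])
for t in sys.argv[3:]:
    for r in cams.outline_of(n,t):
        w=W[r['region']];w=w[np.isfinite(w[:,0])]
        print(t,round(r['conf'],2),np.round(r['box']),np.median(w,0) if len(w) else '')
E
python3 look.py wrist w1 short_module
python3 - <<'E'
from h import *
plan([.4115,.1985,.20],np.radians(-95))
W=np.load('w1.npz')['W'].reshape(-1,3)
m=(np.hypot(W[:,0]-.4115,W[:,1]-.1985)<.06)
for a,b in[(.071,.079),(.106,.118)]:
    Q=W[m&(W[:,2]>a)&(W[:,2]<b)];print(len(Q));
    if len(Q):print(cv2.minAreaRect((Q[:,:2]*1000).astype(np.float32)),np.median(Q,0))
E
```

```text
clock: 3.15
position: [0.3733, 0.2719, 0.2316]
ee_rot: [0.124, 0.696, -0.123, 0.696]
ft_force: [0.3, 0.6, 0.2]
grip_width: 0.999
clock: 3.95
position: [0.4117, 0.1997, 0.2314]
ee_rot: [0.407, 0.578, -0.407, 0.578]
ft_force: [0.3, -1.5, -0.2]
grip_width: 0.995
clock: 4.35
position: [0.4117, 0.1997, 0.2314]
ee_rot: [0.522, 0.477, -0.522, 0.477]
ft_force: [-0.3, 0.1, 0.5]
grip_width: 0.998
short_module 0.65 [229. 142.  50.  50.] [0.4125 0.2086 0.0739]
t 4.45 pos [0.4117 0.1997 0.2314] yaw now -1.6533513560197903 tilt 0.014854425180509724 f [-0.0419 -0.0706  0.117 ] gw 0.9954756086030748 j [-0.7724 -0.0497  0.2149  1.891   0.0109  1.2989 -0.6432]
shift(mm, current axes) [31.3896 -0.0923  1.2264] rotvec [ 0.0047 -0.0002 -0.0001] |rv|deg 0.27035282211013484
shift in target axes [31.3899 -0.0826  1.2197]
1415
((411.9259338378906, 203.20750427246094), (45.52798843383789, 49.2507209777832), 83.64691162109375) [0.412  0.2113 0.0737]
344
((411.9824523925781, 203.37872314453125), (6.510034084320068, 39.86172103881836), 83.0808334350586) [0.4128 0.2036 0.1113]
```

View pics/w1.png

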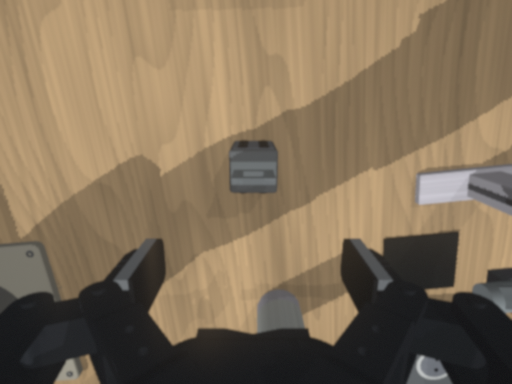

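```bash
python3 -m handwheel '40 0 -2 0.033 0 0 85;40 0 0 0 0 0 85;40 0 0 0 0 0 85;30 0 0 0 0 0 85;20 0 0 0 0 0 85;11 0 0 0 0 0 85;0 0 0 0 0 0 85'
python3 -m handwheel '0 0 0 0 0 0 40;0 0 0 0 0 0 40;0 0 0 0 0 0 40;0 0 0 0 0 0 40;0 0 0 0 0 0 40;0 0 0 0 0 0 40;0 0 0 0 0 0 40;0 0 0 0 0 0 40' 50
python3 look.py wrist w2 short_module
```

```text
clock: 5.15
position: [0.4113, 0.2013, 0.0494]
ee_rot: [-0.528, -0.47, 0.529, -0.47]
ft_force: [-0.0, 0.8, 0.1]
grip_width: 0.995
clock: 5.95
position: [0.4125, 0.2023, 0.0517]
ee_rot: [0.53, 0.469, -0.528, 0.469]
ft_force: [-2.2, -0.4, 7.5]
grip_width: 0.582
short_module 0.67 [193. 175. 122. 156.] [0.4128 0.2084 0.0746]
```

View pics/w2.png

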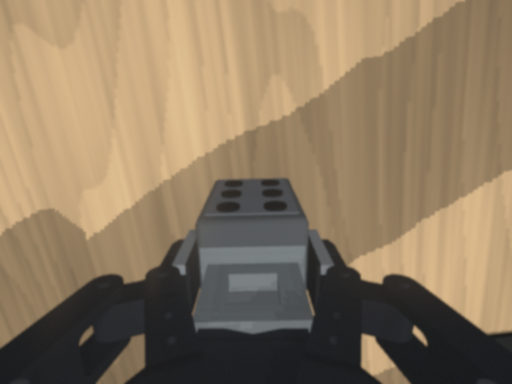

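```bash
python3 -m handwheel '-20 0 0 0 0 0 40;-40 0 0 0 0 0 40;-40 0 0 0 0 0 40;-40 0 0 0 0 0 40;-40 0 0 0 0 0 40;-20 5 20 0 0 0 40;0 5 40 0 0 0 40;0 5 45 0 0 0 40'
python3 -m handwheel '0 5 45 0 0 0 40;0 5 45 0 0 0 40;0 5 45 0 0 0 40;0 5 30 0 0 0 40;0 0 12 -0.142 0 0 40;0 0 0 -0.142 0 0 40;0 0 0 -0.142 0 0 40;0 0 0 -0.142 0 0 40'
python3 -m handwheel '0 0 0 -0.142 0 0 40;0 0 0 -0.142 0 0 40;0 0 0 -0.142 0 0 40;0 0 0 -0.142 0 0 40;0 0 0 -0.142 0 0 40;0 0 0 -0.142 0 0 40;0 0 0 -0.142 0 0 40;0 0 0 -0.142 0 0 40'
python3 - <<'E'
from h import *
plan([.56,-.086,.16],.015)
E
python3 look.py wrist w3 short_module frame socket_block
```

```text
clock: 6.85
position: [0.4142, 0.0951, 0.2513]
ee_rot: [0.529, 0.47, -0.528, 0.47]
ft_force: [0.0, -1.4, -4.0]
grip_width: 0.575
clock: 7.65
position: [0.4126, -0.0827, 0.2505]
ee_rot: [0.375, 0.6, -0.374, 0.6]
ft_force: [-0.8, 0.4, -3.5]
grip_width: 0.574
clock: 8.45
position: [0.4126, -0.0826, 0.2505]
ee_rot: [-0.006, 0.707, 0.007, 0.707]
ft_force: [-0.2, 0.1, -2.1]
grip_width: 0.575
t 8.45 pos [ 0.4126 -0.0826  0.2505] yaw now 0.019058861465025476 tilt 0.05958264192140025 f [-0.1545  0.1349 -2.0734] gw 0.5746479779068251 j [-0.776  -0.2633  0.7498  1.9607  0.1807  1.3783  1.5113]
shift(mm, current axes) [ 90.5627  -6.2766 147.2452] rotvec [ 0.0041  0.0004 -0.001 ] |rv|deg 0.24007707106172083
shift in target axes [ 90.5143  -5.5907 147.3026]
short_module 0.67 [193. 181. 122. 151.] [ 0.4067 -0.0823  0.2735]
frame 0.92 [374. 348.  36.  35.] [0.7455 0.1334 0.0108]
socket_block 0.76 [  0. 273.  62.  74.] [ 0.6102 -0.3949  0.0422]
```

View pics/w3.png

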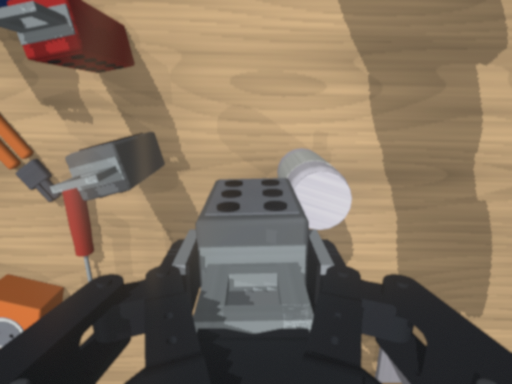

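```bash
python3 -m handwheel '0 -1 30 0.004 0 0 40;0 -1 45 0 0 0 40;5 -1 40 0 0 0 40;30 -1 15 0 0 0 40;35 0 3 0 0 0 40;25 0 0 0 0 0 40;11 0 0 0 0 0 40;0 0 0 0 0 0 40'
python3 - <<'E'
from h import *
plan([.56,-.086,.143],.015)
E
python3 look.py side s1 short_module frame; python3 look.py scene c1 short_module frame
python3 - <<'E'
import cv2
a=cv2.imread('pics/s1.png')[140:280,220:360];b=cv2.imread('pics/c1.png')[130:270,200:340]
import numpy as np
cv2.imwrite('pics/z1.png',cv2.resize(np.hstack([a,b]),None,fx=2.85,fy=2.85,interpolation=cv2.INTER_CUBIC))
E
```

```text
clock: 9.45
position: [0.5418, -0.0848, 0.1434]
ee_rot: [-0.002, 0.708, 0.003, 0.706]
ft_force: [-0.4, -0.6, -2.0]
grip_width: 0.576
t 9.45 pos [ 0.5418 -0.0848  0.1434] yaw now 0.006843430294845855 tilt 0.1797453779030641 f [-0.3804 -0.5782 -1.9732] gw 0.5763680763765773 j [-0.6939  0.3211  0.9119  1.8126 -0.2773  1.1462  1.8877]
shift(mm, current axes) [ 0.2948 -1.3134 18.1635] rotvec [-0.0082 -0.0031 -0.0006] |rv|deg 0.5007596060135123
shift in target axes [ 0.3515 -1.4613 18.1512]
short_module 0.67 [248. 206.  16.  20.] [ 0.5327 -0.1098  0.1299]
frame 0.67 [257.  82.  73. 184.] [ 0.6863 -0.1305  0.1709]
short_module 0.82 [229. 186.  22.  32.] [ 0.5591 -0.0879  0.1564]
frame 0.56 [218.  72. 133. 232.] [ 0.6967 -0.0272  0.1877]
```

View pics/z1.png

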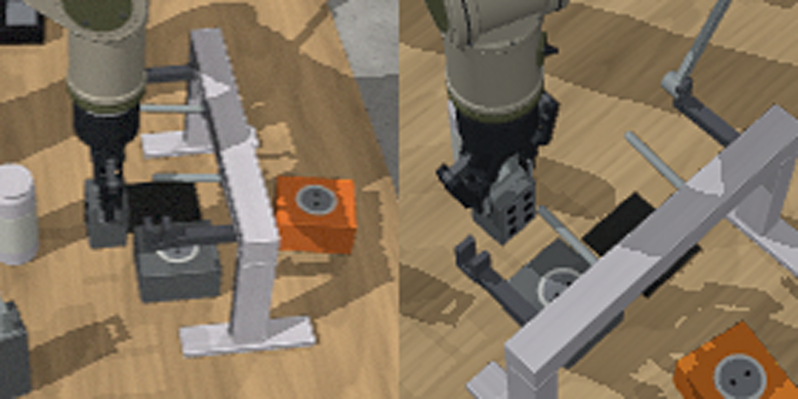

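```bash
cat > f1.py <<'E'
from h import *
W=np.load('c1.npz')['W'].reshape(-1,3)
Q=W[(W[:,0]>.552)&(W[:,0]<.585)&(abs(W[:,1]+.086)<.06)&(W[:,2]>.07)&(W[:,2]<.24)]
print('face c',len(Q),np.median(Q,0));F=Q[abs(Q[:,0]-np.median(Q[:,0]))<.006]
print(np.percentile(F,[0,2,5,50,95,98,100],axis=0))
for lo in np.arange(.08,.2,.01):
    k=F[(F[:,2]>lo)&(F[:,2]<=lo+.01)]
    if len(k):print(round(lo,3),len(k),k[:,1].min(),k[:,1].max(),np.median(k[:,0]))
W=np.load('s1.npz')['W'].reshape(-1,3)
Q=W[(abs(W[:,0]-.54)<.04)&(W[:,1]>-.14)&(W[:,1]<-.09)&(W[:,2]>.07)&(W[:,2]<.16)]
for lo in np.arange(.08,.16,.01):
    k=Q[(Q[:,2]>lo)&(Q[:,2]<=lo+.01)]
    if len(k):print('s',round(lo,3),len(k),np.median(k[:,1]),k[:,0].min(),k[:,0].max())
E
python3 f1.py
```

```text
face c 402 [ 0.5602 -0.0928  0.1668]
[[ 0.5542 -0.1458  0.091 ]
 [ 0.5545 -0.1373  0.0984]
 [ 0.5547 -0.1159  0.1035]
 [ 0.5625 -0.0943  0.1648]
 [ 0.5658 -0.0624  0.2317]
 [ 0.566  -0.0601  0.2356]
 [ 0.5661 -0.0274  0.24  ]]
0.09 7 -0.10827462798633625 -0.06344207344898645 0.5638002122953234
0.1 18 -0.10956258545918934 -0.06255813835407492 0.5647258461073414
0.11 18 -0.10866380833765865 -0.062158866996285145 0.5643924022614288
0.12 15 -0.10992000963782139 -0.06447034541488117 0.5640846493346318
0.13 14 -0.10913502704809169 -0.06406823474527312 0.5643115062101391
0.14 23 -0.10945442825485219 -0.06243747156217083 0.5649096333796548
0.15 17 -0.10968320346691929 -0.06203766746528627 0.564704121675148
0.16 60 -0.11064425543635209 -0.060556038300697945 0.5629297890488383
0.17 20 -0.10780803024360941 -0.06207067515514558 0.5599828114486342
0.19 4 -0.1373150757045472 -0.05441644360022557 0.5545762202013775
s 0.08 1 -0.10615587783349789 0.5542600657169912 0.5542600657169912
s 0.09 16 -0.10940115228524827 0.5168956954274767 0.5609834552112443
s 0.1 25 -0.11033913952603469 0.519285866369335 0.5646814471059269
s 0.11 32 -0.11012422397271376 0.516533974208931 0.564876550000665
s 0.12 25 -0.11018775237914546 0.5171321197154176 0.5644535792299414
s 0.13 32 -0.11094399940422167 0.5168307310695919 0.5636038108282255
s 0.14 22 -0.1096458888914622 0.5167892543714749 0.5640704475715557
s 0.15 28 -0.11085647357236833 0.5169306502411968 0.5653274319852936
```

```bash
python3 -m handwheel '2 -1 15 -0.008 0 0 40;0 0 15 0 0 0 40;0 0 12 0 0 0 40;0 0 8 0 0 0 40;0.5 0 6 0 0 0 40;0.5 0 6 0 0 0 40;1 0 6 0 0 0 40;0 0 0 0 0 0 40'
python3 look.py side s2;  python3 look.py scene c2 
python3 - <<'E'
import cv2
a=cv2.imread('pics/s2.png')[140:280,220:360];b=cv2.imread('pics/c2.png')[130:270,200:340]
import numpy as np
cv2.imwrite('pics/z2.png',cv2.resize(np.hstack([a,b]),None,fx=2.85,fy=2.85,interpolation=cv2.INTER_CUBIC))
from h import *
plan([.628,-.087,.135],.015)
E
```

```text
clock: 10.55
position: [0.611, -0.0847, 0.1402]
ee_rot: [-0.006, 0.707, 0.006, 0.707]
ft_force: [-0.7, 1.1, -3.9]
grip_width: 0.573
t 10.65 pos [ 0.6104 -0.085   0.1402] yaw now 0.016652562483843423 tilt 0.07130335729395909 f [-0.892  -0.0783 -2.9467] gw 0.5751604399747733 j [-0.5792  0.4899  0.8524  1.6346 -0.3907  1.198   1.9476]
shift(mm, current axes) [ 5.2038 -2.2897 17.5837] rotvec [ 0.0017 -0.001  -0.0007] |rv|deg 0.11851397795988235
shift in target axes [ 5.2237 -2.2572 17.582 ]
```

View pics/z2.png

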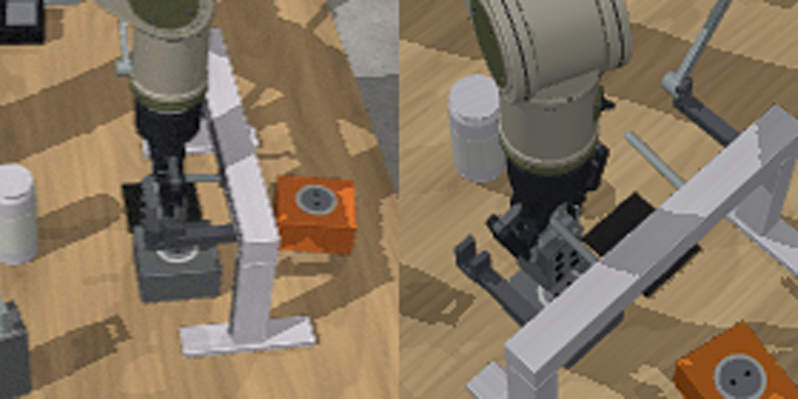

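```bash
python3 -m handwheel '1 0 6 0 0 0 40;1 -0.5 6 0 0 0 40;1 0 6 0 0 0 40;0 0 2 0 0 0 40;0 0 0 0 0 0 40'
python3 -m handwheel '2 0 0 0 0 0 40;2 0 0 0 0 0 40;1 0 0 0 0 0 40;0 0 0 0 0 0 40'
python3 - <<'E'
from h import *
plan([.628,-.087,.135],.015)
E
```

```text
clock: 11.15
position: [0.6308, -0.0851, 0.1371]
ee_rot: [-0.006, 0.707, 0.006, 0.707]
ft_force: [-0.1, 0.2, -2.4]
grip_width: 0.571
clock: 11.55
position: [0.6304, -0.085, 0.1322]
ee_rot: [-0.006, 0.707, 0.006, 0.707]
ft_force: [0.7, -0.1, -2.7]
grip_width: 0.578
t 11.55 pos [ 0.6304 -0.085   0.1322] yaw now 0.016841979480142173 tilt 0.07148617698366648 f [ 0.658  -0.0753 -2.7479] gw 0.5776406711282355 j [-0.5455  0.5415  0.8323  1.5856 -0.4214  1.204   1.9572]
shift(mm, current axes) [-2.7815 -1.9347 -2.4446] rotvec [ 0.0018 -0.0009 -0.0009] |rv|deg 0.12745101748453175
shift in target axes [-2.7819 -1.9416 -2.4386]
```

```bash
python3 -m handwheel '0.7 0 0 0 0 0 40;0.7 0 0 0 0 0 40;0 0 0 0 0 0 40'
python3 -m handwheel '0.7 0 0 0 0 0 40;0.7 0 0 0 0 0 40;0 0 0 0 0 0 40'

```

```text
clock: 11.85
position: [0.6308, -0.085, 0.1316]
ee_rot: [-0.006, 0.707, 0.006, 0.707]
ft_force: [-3.1, 0.6, 5.0]
grip_width: 0.568
clock: 12.15
position: [0.6311, -0.0851, 0.1313]
ee_rot: [-0.005, 0.707, 0.006, 0.707]
ft_force: [-6.6, 1.7, 13.8]
grip_width: 0.573
```

```bash
python3 -m handwheel '-1.3 0 0 0 0 0 40;0 0 0 0 0 0 52;0 0 0 0 0 0 56;0 0 0 0 0 0 62;0 0 0 0 0 0 70;0 0 0 0 0 0 70;0 0 0 0 0 0 70'
python3 look.py side s3;  python3 look.py scene c3; python3 look.py wrist w3b
python3 - <<'E'
import cv2
a=cv2.imread('pics/s3.png')[140:280,220:360];b=cv2.imread('pics/c3.png')[130:270,200:340]
import numpy as np
z=cv2.resize(np.hstack([a,b]),None,fx=2.5,fy=2.5,interpolation=cv2.INTER_CUBIC)
w=cv2.imread('pics/w3b.png');w=cv2.resize(w,(300,225));z=np.vstack([z,np.pad(w,((0,0),(0,z.shape[1]-300),(0,0)))])
cv2.imwrite('pics/z3.png',z)
E
```

```text
clock: 12.85
position: [0.6305, -0.0851, 0.1307]
ee_rot: [-0.006, 0.707, 0.006, 0.707]
ft_force: [0.4, 1.1, 0.0]
grip_width: 0.821
```

View pics/z3.png

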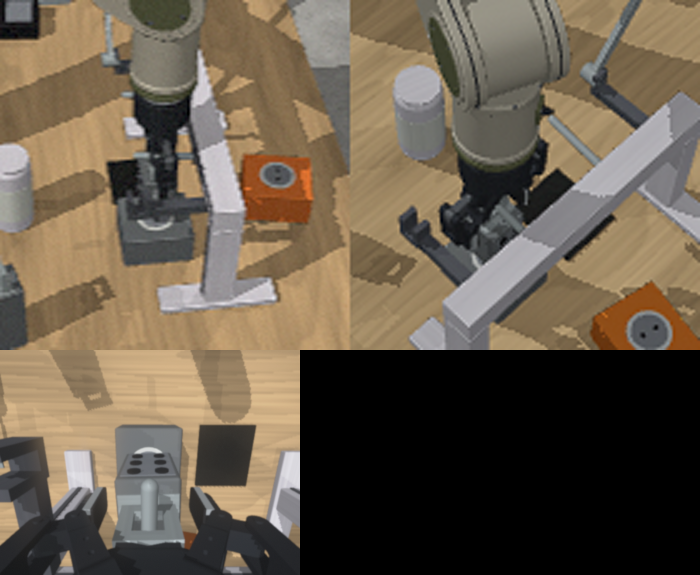

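```bash
python3 -m handwheel '-15 0 0 0 0 0 70;-30 0 0 0 0 0 70;-40 0 0 0 0 0 75;-40 0 0 0 0 0 85;-15 0 -15 0 0 0 85;0 -10 -30 0 0 0 85;0 -25 -35 0 0 0 85;0 -25 -35 0 0 0 85'
python3 look.py side s4 short_module;  python3 look.py scene c4 short_module
python3 - <<'E'
import cv2
a=cv2.imread('pics/s4.png')[140:280,220:360];b=cv2.imread('pics/c4.png')[130:270,200:340]
import numpy as np
z=cv2.resize(np.hstack([a,b]),None,fx=2.85,fy=2.85,interpolation=cv2.INTER_CUBIC)
cv2.imwrite('pics/z4.png',z)
from h import *
plan([.408,-.23,.27],np.radians(15))
E
```

```text
clock: 13.8
position: [0.5157, -0.1479, 0.2716]
ee_rot: [-0.006, 0.707, 0.006, 0.707]
ft_force: [-0.2, -1.5, 0.8]
grip_width: 1.003
short_module 0.51 [275. 202.  18.  17.] [ 0.6248 -0.1031  0.1508]
short_module 0.92 [248. 206.  23.  31.] [ 0.6323 -0.1002  0.1533]
t 14.0 pos [ 0.5164 -0.1477  0.2722] yaw now 0.015284836614881394 tilt 0.18788824456586814 f [ 0.6276 -0.6543 -0.4186] gw 0.9964995452629802 j [-0.6885  0.1498  0.9907  1.6733 -0.1306  1.3867  1.9071]
shift(mm, current axes) [   1.7512  -80.6654 -109.6627] rotvec [-0.2465  0.002  -0.0026] |rv|deg 14.12535428601233
shift in target axes [   2.1589  -51.462  -126.0273]
```

View pics/z4.png

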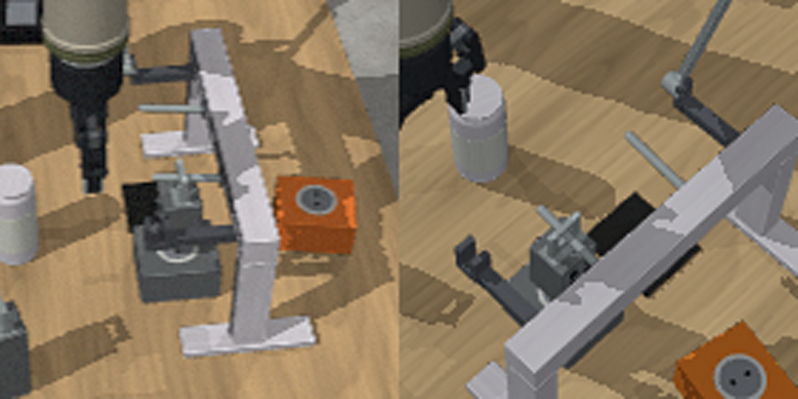

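```bash
python3 -m handwheel '0 0 0 -0.12 0 0 85;0 0 0 -0.126 0 0 85;0 -13 -32 0 0 0 85;0 -13 -32 0 0 0 85;0 -13 -32 0 0 0 85;0 -12 -30 0 0 0 85;0 0 0 0 0 0 85'
python3 look.py wrist w4 tall_module
python3 - <<'E'
from h import *
plan([.408,-.23,.27],np.radians(15))
W=np.load('w4.npz')['W'].reshape(-1,3)
m=(np.hypot(W[:,0]-.408,W[:,1]+.23)<.06)
for a,b in[(.115,.123),(.151,.163)]:
    Q=W[m&(W[:,2]>a)&(W[:,2]<b)];print(len(Q));
    if len(Q):print(cv2.minAreaRect((Q[:,:2]*1000).astype(np.float32)),np.median(Q,0))
E
```

```text
clock: 14.7
position: [0.4064, -0.2318, 0.2717]
ee_rot: [-0.09, 0.701, 0.092, 0.702]
ft_force: [0.6, -0.9, 0.1]
grip_width: 0.997
tall_module 0.85 [232. 139.  48.  61.] [ 0.4    -0.2301  0.1188]
tall_module 0.78 [233.  12.  59.  66.] [ 0.2884 -0.255   0.119 ]
t 14.8 pos [ 0.4089 -0.2288  0.2716] yaw now 0.2627268459487195 tilt 0.09277468900666702 f [0.1021 0.4426 0.2345] gw 0.9992376047050984 j [-0.6403 -0.1577  0.979   1.8319  0.131   1.3993  2.1439]
shift(mm, current axes) [ 1.604  -0.9087 -1.2104] rotvec [ 0.0009  0.0012 -0.0011] |rv|deg 0.1069342365129545
shift in target axes [ 1.6065 -0.908  -1.2077]
1442
((407.700439453125, -228.16058349609375), (46.127044677734375, 49.409420013427734), 16.213768005371094) [ 0.3994 -0.2293  0.1188]
366
((407.6429443359375, -227.51185607910156), (6.491512775421143, 39.353424072265625), 15.619722366333008) [ 0.4072 -0.2283  0.1564]
```

View pics/w4.png

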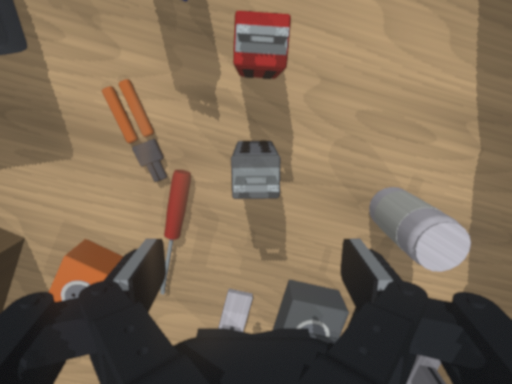

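```bash
python3 -m handwheel '40 0.5 -1 -0.015 0 0 85;40 0 0 0 0 0 85;40 0 0 0 0 0 85;30 0 0 0 0 0 85;16 0 0 0 0 0 85;10 0 0 0 0 0 85;0 0 0 0 0 0 85'
python3 -m handwheel '0 0 0 0 0 0 40;0 0 0 0 0 0 40;0 0 0 0 0 0 40;0 0 0 0 0 0 40;0 0 0 0 0 0 40;0 0 0 0 0 0 40;0 0 0 0 0 0 40;0 0 0 0 0 0 40' 60
python3 look.py wrist w5 
```

```text
clock: 15.5
position: [0.4072, -0.2283, 0.0941]
ee_rot: [-0.098, 0.701, 0.098, 0.699]
ft_force: [0.0, 0.3, -0.8]
grip_width: 0.994
clock: 16.3
position: [0.4079, -0.2286, 0.096]
ee_rot: [-0.097, 0.7, 0.099, 0.701]
ft_force: [-2.3, 1.3, 8.6]
grip_width: 0.572
```

View pics/w5.png

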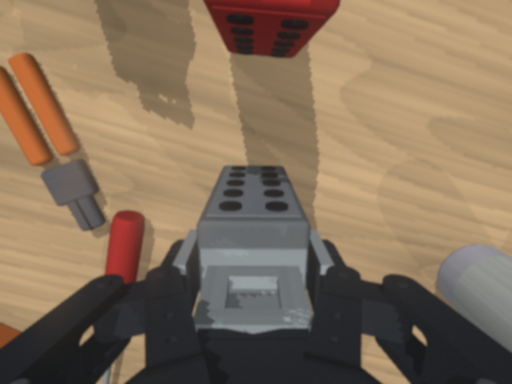

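```bash
python3 -m handwheel '-20 0 0 0 0 0 40;-40 0 0 0 0 0 40;-40 0 0 0 0 0 40;-40 0 0 0 0 0 40;-30 0 0 0.08 0 0 40;-10 0 0 0.1 0 0 40;0 0 0 0.083 0 0 40;0 0 0 0 0 0 40'
python3 - <<'E'
from h import *
plan([.538,.034,.27],.015)
E
```

```text
clock: 17.15
position: [0.4071, -0.229, 0.2752]
ee_rot: [-0.004, 0.707, 0.005, 0.707]
ft_force: [-0.8, 0.3, -3.1]
grip_width: 0.577
t 17.15 pos [ 0.4071 -0.229   0.2752] yaw now 0.013172549648649228 tilt 0.09881229655942424 f [-0.8176  0.2886 -3.0989] gw 0.5768196274742665 j [-0.6732 -0.1784  0.9994  1.8293  0.15    1.4114  1.8789]
shift(mm, current axes) [  5.729  261.2276 134.3746] rotvec [-0.0018  0.0005 -0.0017] |rv|deg 0.1439529336185956
shift in target axes [  5.2329 260.9908 134.8542]
```

```bash
python3 -m handwheel '0 20 10 0 0 0 40;0 40 20 0 0 0 40;0 45 23 0 0 0 40;0 45 23 0 0 0 40;0 45 23 0 0 0 40;0 40 20 0 0 0 40;0 20 10 0 0 0 40;0 6 6 0 0 0 40'
python3 -m handwheel '30 0 0 0 0 0 40;40 0 0 0 0 0 40;40 0 0 0 0 0 40;20 0 0 0 0 0 40;4 0 0 0 0 0 40;0 0 0 0 0 0 40'
python3 look.py side s5;  python3 look.py scene c5
cat > f2.py <<'E'
from h import *
plan([.538,.034,.141],.015)
W=np.load('c5.npz')['W'].reshape(-1,3)
F=W[(W[:,0]>.545)&(W[:,0]<.58)&(abs(W[:,1]-.034)<.05)&(W[:,2]>.03)&(W[:,2]<.2)]
for lo in np.arange(.03,.2,.01):
    k=F[(F[:,2]>lo)&(F[:,2]<=lo+.01)]
    if len(k)>3:print(round(lo,3),len(k),k[:,1].min(),k[:,1].max(),np.median(k[:,0]))
print('zmin',np.sort(F[:,2])[:4])
W=np.load('s5.npz')['W'].reshape(-1,3)
Q=W[(abs(W[:,0]-.54)<.04)&(W[:,1]>-.02)&(W[:,1]<.03)&(W[:,2]>.02)&(W[:,2]<.16)]
for lo in np.arange(.03,.16,.01):
    k=Q[(Q[:,2]>lo)&(Q[:,2]<=lo+.01)]
    if len(k)>3:print('s',round(lo,3),len(k),np.median(k[:,1]),k[:,0].min(),k[:,0].max())
E
python3 f2.py
python3 - <<'E'
import cv2
a=cv2.imread('pics/s5.png')[140:280,220:360];b=cv2.imread('pics/c5.png')[130:270,200:340]
import numpy as np
z=cv2.resize(np.hstack([a,b]),None,fx=2.85,fy=2.85,interpolation=cv2.INTER_CUBIC)
cv2.imwrite('pics/z5.png',z)
E
```

```text
clock: 17.95
position: [0.5378, 0.036, 0.2742]
ee_rot: [-0.008, 0.708, 0.008, 0.706]
ft_force: [-0.5, 0.0, -3.5]
grip_width: 0.569
clock: 18.55
position: [0.5373, 0.0319, 0.1412]
ee_rot: [-0.005, 0.707, 0.005, 0.707]
ft_force: [0.4, 1.1, -2.1]
grip_width: 0.571
t 18.65 pos [0.5383 0.0324 0.1425] yaw now 0.014870864700177231 tilt 0.10469418021947312 f [ 0.0454 -0.0537 -2.3103] gw 0.5721276045804982 j [-0.8136  0.2574  0.7727  1.8365 -0.1995  1.1252  1.6147]
shift(mm, current axes) [ 1.4799  1.5642 -0.3077] rotvec [-0.0001  0.0014 -0.0012] |rv|deg 0.10495195530369836
shift in target axes [ 1.4784  1.5661 -0.3055]
0.05 16 0.006657277015165608 0.055638932820344045 0.5594537277122507
0.06 26 0.007023831493462529 0.05383021858595238 0.55974846443986
0.07 23 0.005693327186941488 0.05296193428053986 0.5601095449087391
0.08 24 0.006378973208244765 0.05266953027140131 0.5600544674468128
0.09 26 0.007026930155834443 0.052897327351162815 0.5604464092559562
0.1 17 0.006855453181503268 0.04657944284306903 0.5600231229397018
0.11 33 0.006806167302677579 0.05528783596814113 0.5600254852685271
0.12 2
[... 696 characters left out ...]
.560694721835903
s 0.06 21 0.006653173384596478 0.5123443592692254 0.5557005421034246
s 0.07 25 0.005598452180906044 0.512863855671438 0.5601488221261997
s 0.08 30 0.005975005487071305 0.5126566783349575 0.559824261689108
s 0.09 27 0.0070530997085074265 0.5128972483260363 0.5597054952471
s 0.1 26 0.006883204468586146 0.5130635419511312 0.5598790113336527
s 0.11 25 0.006351481341184684 0.5129015072950786 0.5601588485950519
s 0.12 29 0.006354691895928299 0.5130431061568409 0.5594708453638381
s 0.13 24 0.006329780471268864 0.5129673871756812 0.5597187950940062
s 0.14 19 0.005625234973210658 0.5134882908565003 0.5596561176214755
s 0.15 28 0.005215368576575674 0.513789317438787 0.5598010291152495
```

View pics/z5.png

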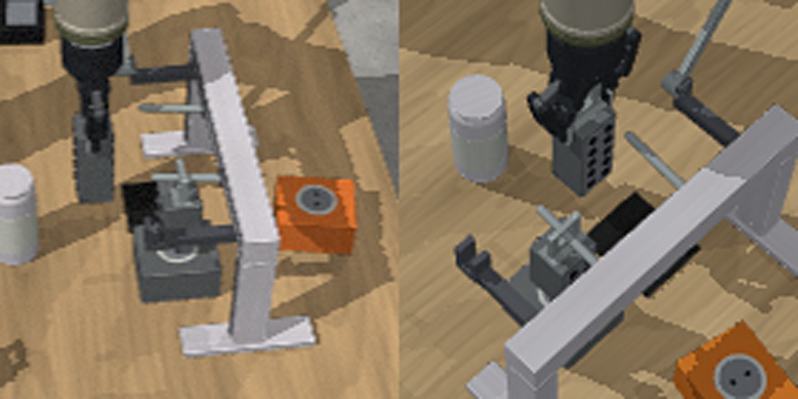

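```bash
python3 -m handwheel '1 2 18 0 0 0 40;0.5 0 15 0 0 0 40;0 0 12 0 0 0 40;0 0 10 0 0 0 40;0.5 0 7 0 0 0 40;0.5 0 6 0 0 0 40;1 0 6 0 0 0 40;0 0 0 0 0 0 40'
python3 - <<'E'
from h import *
plan([.630,.0345,.137],.015)
E
```

```text
clock: 19.45
position: [0.6119, 0.0359, 0.1373]
ee_rot: [-0.005, 0.707, 0.005, 0.707]
ft_force: [-0.8, 0.3, -3.8]
grip_width: 0.572
t 19.45 pos [0.6119 0.0359 0.1373] yaw now 0.014981220583442877 tilt 0.04625782134990431 f [-0.7915  0.2987 -3.754 ] gw 0.5722910857694602 j [-0.7012  0.4477  0.7361  1.6438 -0.3209  1.1755  1.6969]
shift(mm, current axes) [ 0.2901 -1.6662 18.1225] rotvec [-0.     -0.0006 -0.0005] |rv|deg 0.04627054397887439
shift in target axes [ 0.3025 -1.6663 18.1223]
```

```bash
python3 -m handwheel '0.5 -0.5 6 0 0 0 40;1 0 6 0 0 0 40;1 0 5 0 0 0 40;0 0 1.5 0 0 0 40;0 0 0 0 0 0 40'
python3 -m handwheel '1.5 0 0 0 0 0 40;1 0 0 0 0 0 40;0.7 0 0 0 0 0 40;0 0 0 0 0 0 40'
```

```text
clock: 19.95
position: [0.6301, 0.0356, 0.1347]
ee_rot: [-0.005, 0.707, 0.005, 0.707]
ft_force: [-0.7, 0.5, -1.8]
grip_width: 0.573
clock: 20.35
position: [0.6298, 0.0358, 0.1316]
ee_rot: [-0.005, 0.707, 0.006, 0.707]
ft_force: [-0.2, -0.8, -2.7]
grip_width: 0.573
```

```bash
python3 -m handwheel '0.7 0 0 0 0 0 40;0.5 0 0 0 0 0 40;0 0 0 0 0 0 40'
python3 -m handwheel '0.5 0 0 0 0 0 40;0.3 0 0 0 0 0 40;0 0 0 0 0 0 40'
```

```text
clock: 20.65
position: [0.6301, 0.0357, 0.1308]
ee_rot: [-0.005, 0.707, 0.006, 0.707]
ft_force: [-1.5, -0.3, -0.6]
grip_width: 0.573
clock: 20.95
position: [0.6302, 0.0357, 0.1305]
ee_rot: [-0.005, 0.707, 0.006, 0.707]
ft_force: [-4.6, 0.3, 5.6]
grip_width: 0.569
```

```bash
python3 -m handwheel '-0.6 0 0 0 0 0 52;0 0 0 0 0 0 56;0 0 0 0 0 0 62;0 0 0 0 0 0 70;0 0 0 0 0 0 70;0 0 0 0 0 0 70'
python3 look.py wrist w6
python3 -m handwheel '-15 0 0 0 0 0 70;-30 0 0 0 0 0 70;-40 0 0 0 0 0 70;-30 0 0 0 0 0 70;-15 0 -20 0 0 0 60;0 0 -40 0 0 0 50;0 0 -40 0 0 0 50;0 0 0 0 0 0 50'
python3 look.py side s6 short_module tall_module keeper_grip;  python3 look.py scene c6 short_module tall_module keeper_grip
python3 - <<'E'
import cv2
a=cv2.imread('pics/s6.png')[140:280,220:360];b=cv2.imread('pics/c6.png')[130:270,200:340]
import numpy as np
z=cv2.resize(np.hstack([a,b]),None,fx=2.5,fy=2.5,interpolation=cv2.INTER_CUBIC)
w=cv2.imread('pics/w6.png');w=cv2.resize(w,(300,225));z=np.vstack([z,np.pad(w,((0,0),(0,z.shape[1]-300),(0,0)))])
cv2.imwrite('pics/z6.png',z)
from h import *
for n in 'sc':
    W=np.load(n+'6.npz')['W'].reshape(-1,3)
    Q=W[(W[:,0]>.48)&(W[:,0]<.57)&(W[:,1]>.15)&(W[:,1]<.4)&(W[:,2]>.25)]
    print('handle',len(Q),np.percentile(Q,[2,50,98],axis=0)); 
plan([.541,.2065,.33],.015)
E
```

```text
clock: 21.55
position: [0.6299, 0.0357, 0.1302]
ee_rot: [-0.005, 0.707, 0.006, 0.707]
ft_force: [-0.2, -0.1, -0.0]
grip_width: 0.818
clock: 22.4
position: [0.5266, 0.0332, 0.2615]
ee_rot: [-0.003, 0.708, 0.007, 0.707]
ft_force: [0.6, -0.2, 1.2]
grip_width: 0.582
short_module 0.77 [276. 196.  16.  22.] [ 0.6259 -0.102   0.1532]
tall_module 0.86 [271. 176.  14.  35.] [0.6196 0.0134 0.1365]
tall_module 0.78 [172. 256.  20.  34.] [ 0.2865 -0.278   0.0938]
tall_module 0.67 [151. 286.  22.  39.] [ 0.2237 -0.399   0.0937]
tall_module 0.22 [260. 122.  70. 140.] [ 0.6866 -0.1393  0.1743]
keeper_grip 0.58 [209. 298.  33.  34.] [ 0.407  -0.3923  0.0121]
short_module 0.76 [249. 206.  20.  31.] [ 0.6328 -0.0989  0.154 ]
short_module 0.21 [218.  73. 128. 230.] [ 0.6976 -0.0306  0.1875]
tall_module 0.97 [125. 171.  29.  38.] [ 0.3002 -0.2608  0.0999]
tall_module 0.78 [271. 180.  28.  32.] [0.6315 0.016  0.1515]
tall_module 0.59 [ 81. 185.  25.  37.] [ 0.24   -0.3799  0.1034]
tall_module 0.51 [216.  70. 134. 234.] [ 0.6971 -0.0274  0.1892]
tall_module 0.22 [240. 222.  35.  31.] [ 0.6055 -0.1051  0.0538]
keeper_grip 0.89 [298.  68.  52.  87.] [0.5865 0.2085 0.3258]Traceback (most recent call last):
  File "<stdin>", line 11, in <module>
    return _quantile_unchecked(
        a, q, axis, out, overwrite_input, method, keepdims, weights)
    return _ureduce(a,
                    func=_quantile_ureduce_func,
    ...<5 lines>...
                    overwrite_input=overwrite_input,
                    method=method)
    r = func(a, **kwargs)
    result = _quantile(arr,
                       quantiles=q,
    ...<2 lines>...
                       out=out,
                       weights=wgt)
    slices_having_nans = np.isnan(arr[-1, ...])
                                  ~~~^^^^^^^^^
IndexError: index -1 is out of bounds for axis 0 with size 0
```

View pics/z6.png

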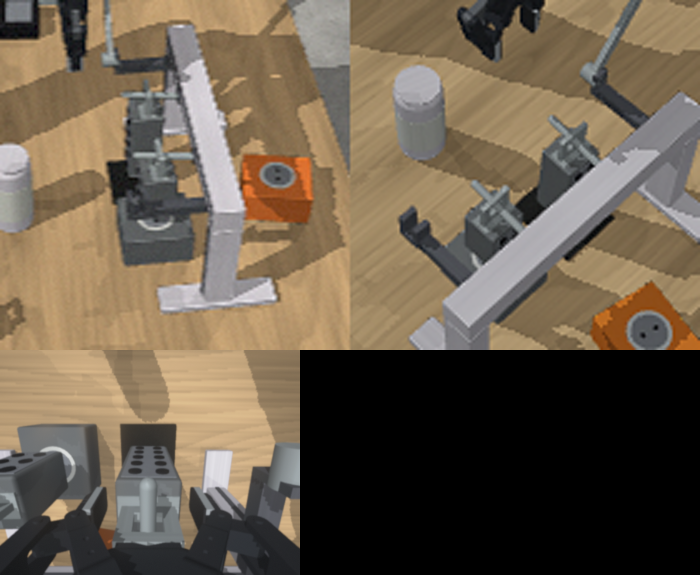

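```bash
python3 -m handwheel '-30 0 -10 0 0 0 50;-40 0 -20 0 0 0 50;-40 0 -10 0 0 0 50;-30 20 0 0 0 0 50;0 40 0 0 -0.12 0 50;0 40 0 0 -0.12 0 50;0 40 0 0 -0.12 0 50;0 37 0 0 -0.12 0 50'
python3 -m handwheel '0 0 0 0 -0.13 0 50;0 0 0 0 0 0 50'
python3 look.py wrist w7 keeper_grip; python3 look.py scene c7 keeper_grip; python3 look.py side s7 keeper_grip
cat > f3.py <<'E'
from h import *
plan([.487,.21,.387],.015,-.61)
for n in ['w7','s7','c7']:
    W=np.load(n+'.npz')['W'].reshape(-1,3)
    Q=W[(W[:,0]>.52)&(W[:,0]<.555)&(W[:,1]>.15)&(W[:,1]<.26)&(W[:,2]>.29)&(W[:,2]<.345)]
    if len(Q): print(n,len(Q),np.percentile(Q,[0,2,50,98,100],axis=0))
E
python3 f3.py
```

```text
clock: 23.6
position: [0.4874, 0.2127, 0.4015]
ee_rot: [-0.003, 0.516, 0.008, 0.856]
ft_force: [0.6, -0.5, -0.3]
grip_width: 0.589
clock: 23.8
position: [0.4853, 0.2116, 0.3979]
ee_rot: [-0.006, 0.462, 0.008, 0.887]
ft_force: [0.0, 0.6, -0.8]
grip_width: 0.58
keeper_grip 0.91 [168. 126. 148. 186.] [0.5821 0.2116 0.3254]
keeper_grip 0.25 [102.  75.  61.  85.] [0.6081 0.0455 0.1246]
keeper_grip 0.8 [298.  70.  51.  87.] [0.5868 0.2075 0.3258]
keeper_grip 0.64 [238.  86.  26.  76.] [0.5835 0.2051 0.3195]
t 24.1 pos [0.4886 0.2097 0.4012] yaw now 0.011284389281210576 tilt 34.86451137347985 f [-0.3574 -0.0507  0.0189] gw 0.5867400889105947 j [-1.0814 -0.3419  0.2526  1.895   0.5564  1.1804  0.6471]
shift(mm, current axes) [10.7578  0.2895 -9.432 ] rotvec [-0.003  -0.0015  0.0001] |rv|deg 0.19481579132615554
shift in target axes [10.7437  0.3168 -9.4472]
w7 490 [[0.52   0.2042 0.3198]
 [0.5207 0.2044 0.3212]
 [0.5358 0.2119 0.3267]
 [0.5533 0.2194 0.3283]
 [0.5545 0.2199 0.3286]]
s7 41 [[0.5225 0.1985 0.3156]
 [0.5228 0.1988 0.3167]
 [0.5407 0.2051 0.3251]
 [0.5547 0.2156 0.3307]
 [0.5549 0.2167 0.3309]]
c7 66 [[0.5208 0.2025 0.3169]
 [0.5212 0.2029 0.3191]
 [0.5374 0.2074 0.3273]
 [0.5535 0.2179 0.3325]
 [0.5542 0.2189 0.3332]]
```

View pics/w7.png

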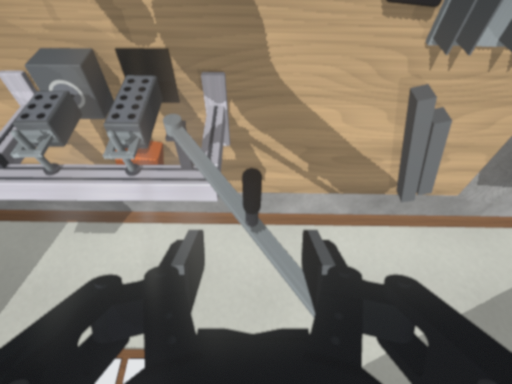

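View pics/c7.png

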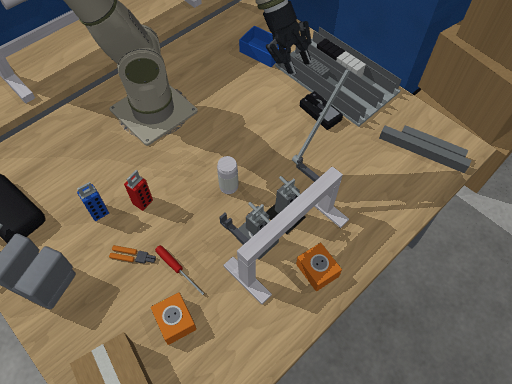

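```bash
python3 -m handwheel '10 1.5 -10 0 0 0 50;30 0 0 0 0 0 50;30 0 0 0 0 0 50;20 0 0 0 0 0 50;15 0 0 0 0 0 50;6 0 0 0 0 0 50;0 0 0 0 0 0 50'
python3 -m handwheel '0 0 0 0 0 0 10;0 0 0 0 0 0 10;0 0 0 0 0 0 10;0 0 0 0 0 0 10;0 0 0 0 0 0 10;0 0 0 0 0 0 10' 40
python3 look.py wrist w8
python3 - <<'E'
from h import *
plan([.544,.211,.3045],.015,-.61)
E
```

```text
clock: 24.8
position: [0.5427, 0.2124, 0.3026]
ee_rot: [-0.003, 0.463, 0.006, 0.886]
ft_force: [0.3, 0.6, -0.1]
grip_width: 0.585
clock: 25.4
position: [0.5427, 0.2132, 0.3042]
ee_rot: [-0.003, 0.462, 0.007, 0.887]
ft_force: [-5.2, 0.2, 3.5]
grip_width: 0.176
t 25.45 pos [0.5427 0.2133 0.3042] yaw now 0.014615061881137604 tilt 34.9348743557849 f [-5.844   0.767   3.9524] gw 0.17127543105464313 j [-1.0605 -0.2045  0.355   1.9908  0.5623  0.9178  0.6402]
shift(mm, current axes) [ 0.4765 -2.3386  1.2212] rotvec [-0.0003 -0.0003 -0.0016] |rv|deg 0.09285446720128752
shift in target axes [ 0.4805 -2.3382  1.2203]
```

View pics/w8.png

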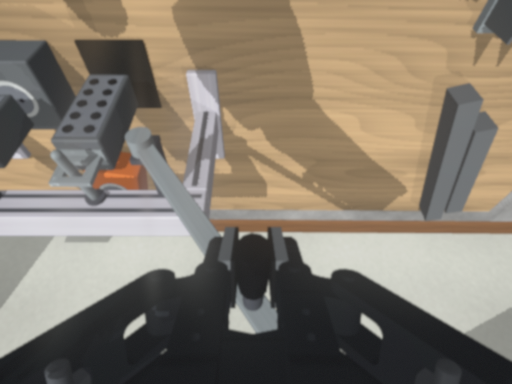

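```bash
cat > arc.py <<'E'
from h import *
import sys
o=manip.get_obs();Rm=R.from_quat(o['ee_rot']).as_matrix()
G=np.array(o['position'])-.019*Rm[:,0]
f=R.from_euler('z',.015).as_matrix();O=np.array([.628,-.0259,0]);piv=O+f@[-.04,.14,.182]
g=f.T@(G-piv);th=np.arctan2(g[2],-g[1]);r=np.hypot(g[1],g[2]);print('G',G,'rel',g,'theta',th,'r',r,'f',o['ft_force'],o['clock'])
end=float(sys.argv[1]);n=int(np.ceil((th-end)/.1-1e-6)) if th>end else 0
prev=g.copy();T=np.linspace(th,end,n+1)[1:]
for t in T:
    rr=.17 if len(sys.argv)<3 else r
    p=np.array([g[0],-.17*np.cos(t),.17*np.sin(t)])
    d=Rm.T@f@(p-prev)*1000;prev=p;print(round(t,3),np.round(d,1))
E
python3 arc.py 0
```

```text
G [0.5318 0.2131 0.3198] rel [-0.0526  0.1004  0.1378] theta 2.200753162273917 r 0.17049750398380276 f [-5.844   0.767   3.9524] 25.45
2.105 [ -7.  -13.9   4.9]
2.009 [ -6.3 -14.4   4.4]
1.914 [ -5.1 -15.    3.6]
1.818 [ -3.9 -15.6   2.7]
1.722 [ -2.7 -15.9   1.8]
1.627 [ -1.4 -16.2   1. ]
1.531 [ -0.1 -16.3   0.1]
1.435 [  1.1 -16.2  -0.8]
1.34 [  2.4 -16.   -1.7]
1.244 [  3.6 -15.6  -2.6]
1.148 [  4.9 -15.1  -3.4]
1.053 [  6.  -14.5  -4.2]
0.957 [  7.1 -13.7  -5. ]
0.861 [  8.2 -12.8  -5.7]
0.765 [  9.1 -11.8  -6.4]
0.67 [ 10.  -10.7  -7. ]
0.574 [10.8 -9.5 -7.6]
0.478 [11.5 -8.2 -8. ]
0.383 [12.1 -6.8 -8.5]
0.287 [12.6 -5.4 -8.8]
0.191 [12.9 -3.9 -9. ]
0.096 [13.2 -2.3 -9.2]
0.0 [13.3 -0.8 -9.3]
```

```bash
python3 -m handwheel '-6 -14 4.5 0 0 0 10;-6.3 -14.4 4.4 0 0 0 10;-5.1 -15 3.6 0 0 0 10;-3.9 -15.6 2.7 0 0 0 10;-2.7 -15.9 1.8 0 0 0 10;-1.4 -16.2 1 0 0 0 10' 30
python3 arc.py 0
```

```text
clock: 26.05
position: [0.5443, 0.123, 0.336]
ee_rot: [-0.003, 0.462, 0.008, 0.887]
ft_force: [-1.7, 5.5, 2.3]
grip_width: 0.176
G [0.5334 0.1228 0.3515] rel [-0.0523  0.0101  0.1695] theta 1.6303487526546254 r 0.1698243727344316 f [-1.6823  5.4713  2.2948] 26.05
1.534 [ -0.4 -16.3   0.2]
1.439 [  1.1 -16.2  -0.8]
1.343 [  2.3 -16.   -1.7]
1.247 [  3.6 -15.7  -2.5]
1.151 [  4.8 -15.2  -3.4]
1.055 [  6.  -14.6  -4.2]
0.959 [  7.1 -13.8  -5. ]
0.863 [  8.1 -12.9  -5.7]
0.767 [  9.1 -11.9  -6.4]
0.671 [ 10.  -10.8  -7. ]
0.575 [10.8 -9.6 -7.6]
0.48 [11.5 -8.2 -8.1]
0.384 [12.1 -6.9 -8.5]
0.288 [12.6 -5.4 -8.8]
0.192 [13.  -3.9 -9.1]
0.096 [13.2 -2.4 -9.3]
0.0 [13.3 -0.8 -9.3]
```

Tracking well with about 5 N; carrying on.

```bash
python3 -m handwheel '-0.4 -16.3 0.2 0 0 0 10;1.1 -16.2 -0.8 0 0 0 10;2.3 -16 -1.7 0 0 0 10;3.6 -15.7 -2.5 0 0 0 10;4.8 -15.2 -3.4 0 0 0 10;6 -14.6 -4.2 0 0 0 10;7.1 -13.8 -5 0 0 0 10'
python3 arc.py 0
python3 look.py scene c9
python3 - <<'E'
import cv2
b=cv2.imread('pics/c9.png')[40:300,150:400]
cv2.imwrite('pics/z9.png',cv2.resize(b,None,fx=2.2,fy=2.2,interpolation=cv2.INTER_CUBIC))
E
```

```text
clock: 26.75
position: [0.546, 0.0128, 0.3044]
ee_rot: [-0.003, 0.462, 0.007, 0.887]
ft_force: [2.7, 2.6, 1.8]
grip_width: 0.178
G [0.5351 0.0126 0.32  ] rel [-0.0523 -0.1001  0.138 ] theta 0.943175433794801 r 0.170482329817008 f [2.6543 2.6481 1.8214] 26.75
0.849 [  8.5 -12.2  -6. ]
0.755 [  9.1 -11.5  -6.4]
0.66 [ 10.  -10.4  -7. ]
0.566 [10.7 -9.2 -7.5]
0.472 [11.4 -8.  -8. ]
0.377 [12.  -6.6 -8.4]
0.283 [12.4 -5.2 -8.7]
0.189 [12.8 -3.8 -8.9]
0.094 [13.  -2.3 -9.1]
0.0 [13.1 -0.8 -9.2]
```

View pics/z9.png

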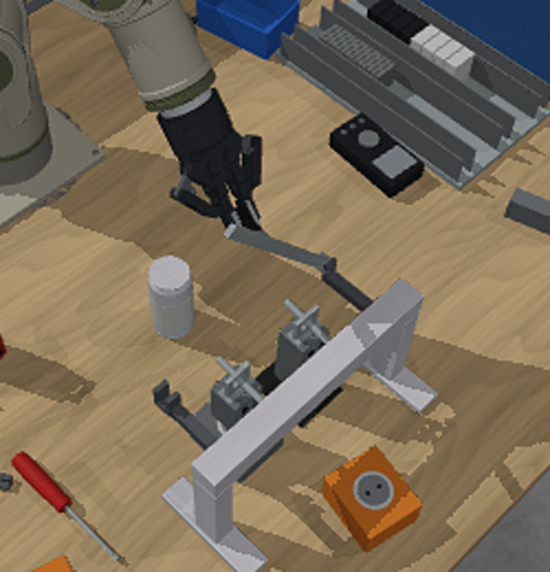

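```bash
python3 -m handwheel '8.5 -12.2 -6 0 0 0 10;9.1 -11.5 -6.4 0 0 0 10;10 -10.4 -7 0 0 0 10;10.7 -9.2 -7.5 0 0 0 10;11.4 -8 -8 0 0 0 10;12 -6.6 -8.4 0 0 0 10;12.4 -5.2 -8.7 0 0 0 10'
python3 arc.py 0
```

```text
clock: 27.5
position: [0.5463, -0.0496, 0.213]
ee_rot: [-0.003, 0.462, 0.007, 0.887]
ft_force: [4.9, 5.2, 0.5]
grip_width: 0.18
G [ 0.5354 -0.0498  0.2285] rel [-0.0529 -0.1625  0.0465] theta 0.2790055918397642 r 0.16900740670982534 f [4.9102 5.2045 0.4634] 27.5
0.186 [12.4 -4.6 -8.6]
0.093 [12.8 -2.2 -9. ]
0.0 [12.9 -0.8 -9. ]
```

```bash
python3 -m handwheel '6.3 -1.7 -4.4 0 0 0 10;6.4 -1.7 -4.4 0 0 0 10;6.4 -1.2 -4.5 0 0 0 10;6.4 -1 -4.5 0 0 0 10;4 -0.4 -2.8 0 0 0 10;0 0 0 0 0 0 10'
python3 arc.py 0
python3 look.py scene c10;python3 look.py side s10
python3 - <<'E'
import cv2,numpy as np
b=cv2.imread('pics/c10.png')[130:290,200:360];a=cv2.imread('pics/s10.png')[130:290,200:360]
cv2.imwrite('pics/z10.png',cv2.resize(np.hstack([a,b]),None,fx=2.5,fy=2.5,interpolation=cv2.INTER_CUBIC))
E
```

```text
clock: 28.1
position: [0.5462, -0.0553, 0.1773]
ee_rot: [-0.003, 0.463, 0.007, 0.886]
ft_force: [6.3, 2.0, -4.1]
grip_width: 0.176
G [ 0.5354 -0.0554  0.1929] rel [-0.0531 -0.1681  0.0109] theta 0.0646348207103061 r 0.168480334989544 f [ 6.3158  1.9866 -4.1414] 28.1
0.0 [ 8.9 -1.9 -6.2]
```

View pics/z10.png

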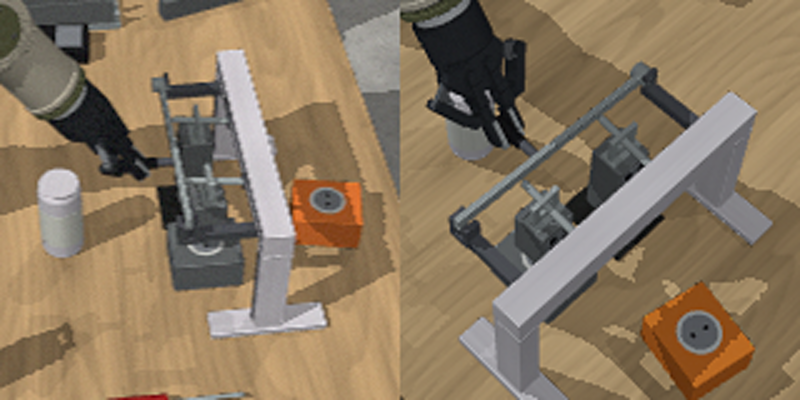

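```bash
python3 -m handwheel '3 -0.3 -2.1 0 0 0 10;3 0 -2.1 0 0 0 10;0 0 0 0 0 0 10'; python3 -m handwheel '2 0 -1.4 0 0 0 10;0 0 0 0 0 0 10'; python3 arc.py 0
```

```text
clock: 28.5
position: [0.5462, -0.0555, 0.1702]
ee_rot: [-0.003, 0.463, 0.007, 0.886]
ft_force: [4.5, 0.6, -3.0]
grip_width: 0.172
clock: 28.7
position: [0.5462, -0.0555, 0.1679]
ee_rot: [-0.003, 0.463, 0.007, 0.886]
ft_force: [2.3, 0.6, -2.5]
grip_width: 0.167
G [ 0.5354 -0.0557  0.1835] rel [-0.0531 -0.1684  0.0015] theta 0.008836525460246606 r 0.16839313684326973 f [ 2.2938  0.5557 -2.5266] 28.7
0.0 [ 1.2 -1.6 -0.8]
```

```bash
for i in 1; do python3 -m handwheel '0.9 0 -0.6 0 0 0 10;0.9 0 -0.6 0 0 0 10;0 0 0 0 0 0 10'; done; python3 -m handwheel '0.9 0 -0.6 0 0 0 10;0 0 0 0 0 0 10'; python3 arc.py 0
```

```text
clock: 29.0
position: [0.5465, -0.0556, 0.1666]
ee_rot: [-0.003, 0.463, 0.007, 0.887]
ft_force: [-19.2, -0.2, 18.7]
grip_width: 0.17
clock: 29.2
position: [0.5468, -0.0556, 0.1663]
ee_rot: [-0.003, 0.462, 0.007, 0.887]
ft_force: [-40.4, -0.0, 39.3]
grip_width: 0.175
G [ 0.5359 -0.0558  0.1819] rel [-0.0525 -0.1685 -0.0001] theta -0.00046602642100194557 r 0.168468958753619 f [-40.3639  -0.0372  39.2727] 29.2
```

```bash
python3 -m handwheel '-1.6 0 1.1 0 0 0 10;0 0 0 0 0 0 10'
```

```text
clock: 29.4
position: [0.5464, -0.0555, 0.167]
ee_rot: [-0.003, 0.463, 0.007, 0.887]
ft_force: [-2.7, 0.1, 1.3]
grip_width: 0.173
```

```bash
python3 -m handwheel '0 0 0 0 0 0 20;0 0 0 0 0 0 30;0 0 0 0 0 0 40;0 0 0 0 0 0 40;0 0 0 0 0 0 40'
python3 -m handwheel '-15 0 0 0 0 0 40;-30 0 0 0 0 0 40;-40 0 0 0 0 0 40;-40 0 0 0 0 0 40;-30 0 0 0 0 0 40;0 0 0 0 0 0 40'
python3 look.py scene c11 keeper;python3 look.py side s11 keeper; python3 look.py wrist w11
python3 - <<'E'
import cv2,numpy as np
b=cv2.imread('pics/c11.png')[130:290,200:360];a=cv2.imread('pics/s11.png')[130:290,200:360]
z=cv2.resize(np.hstack([a,b]),None,fx=2,fy=2,interpolation=cv2.INTER_CUBIC)
w=cv2.resize(cv2.imread('pics/w11.png'),(320,240));z=np.vstack([z,np.pad(w,((0,0),(0,320),(0,0)))])
cv2.imwrite('pics/z11.png',z)
from h import *
for n in ['c11','s11','w11']:
    W=np.load(n+'.npz')['W'].reshape(-1,3)
    Q=W[(abs(W[:,0]-.5875)<.007)&(W[:,1]>-.15)&(W[:,1]<.1)&(W[:,2]>.17)&(W[:,2]<.205)]
    if len(Q)>10: print(n,len(Q),np.polyfit(Q[:,1],Q[:,2],1),np.median(Q,0))
    for x,y,h in[(.628,.034,.155),(.628,-.086,.155)]:
        L=W[(np.hypot(W[:,0]-x,W[:,1]-y)<.035)&(abs(W[:,2]-.193)<.006)];print('  lugtop',len(L),np.median(L,0) if len(L) else '')
    for nm,x,y,r in[('can',.4275,-.02,.05)]:
        L=W[(np.hypot(W[:,0]-x,W[:,1]-y)<r)&(abs(W[:,2]-.13)<.005)]
        if len(L):print('can',cv2.minAreaRect((L[:,:2]*1000).astype(np.float32)))
E
```

```text
clock: 29.9
position: [0.5466, -0.0554, 0.1671]
ee_rot: [-0.003, 0.462, 0.007, 0.887]
ft_force: [0.3, -0.3, -0.1]
grip_width: 0.468
clock: 30.5
position: [0.4825, -0.0632, 0.2633]
ee_rot: [0.0, 0.46, 0.002, 0.888]
ft_force: [1.0, -1.4, -0.5]
grip_width: 0.469
keeper 0.58 [224. 160.  73.  63.] [ 0.5896 -0.0543  0.1886]
keeper 0.58 [219. 152. 125. 148.] [ 0.6994 -0.0618  0.1862]
keeper 0.82 [251. 168.  26.  57.] [ 0.5857 -0.0599  0.188 ]
c11 376 [-0.0007  0.187 ] [ 0.5902 -0.0293  0.1884]
  lugtop 55 [0.6291 0.0344 0.1912]
  lugtop 61 [ 0.6287 -0.0848  0.1911]
can ((429.3203125, -18.390323638916016), (53.16569137573242, 56.87996292114258), 20.567556381225586)
s11 158 [-0.0027  0.1877] [ 0.5871 -0.0371  0.1887]
  lugtop 19 [0.6289 0.0319 0.1913]
  lugtop 26 [ 0.6281 -0.0887  0.1921]
can ((427.2389221191406, -22.040128707885742), (54.1320915222168, 53.02375793457031), 86.57305908203125)
w11 4331 [0.0006 0.1825] [ 0.5856 -0.0197  0.183 ]
  lugtop 203 [0.6281 0.038  0.1899]
  lugtop 214 [ 0.6277 -0.0821  0.1902]
can ((434.41107177734375, -18.45500373840332), (44.37348937988281, 56.552879333496094), 0.7619448900222778)
```

View pics/z11.png

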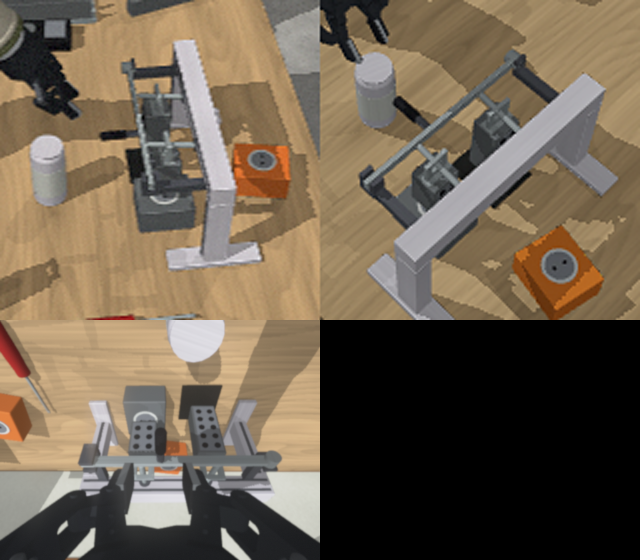

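View pics/c11.png

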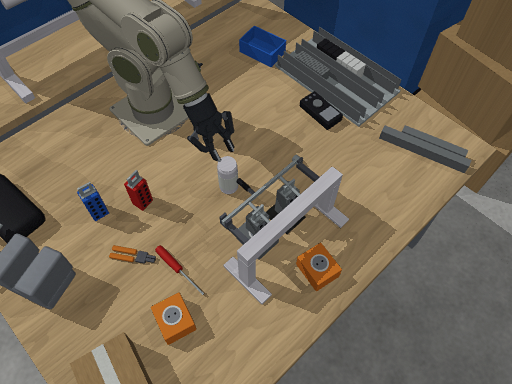

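The bar lies level in the catch at scene (225,218), both lugs sit on their pegs at (260,212) and (290,188), and the can at (228,175) hasn't moved. The gripper touches nothing.

```bash
python3 -m handwheel '0 0 0 0 0 0 40;0 0 0 0 0 0 40;0 0 0 0 0 0 40'; python3 -c "
from workcell import hand_in
print(hand_in())"
```

```text
clock: 31.05
position: [0.4826, -0.0596, 0.2609]
ee_rot: [-0.001, 0.462, 0.005, 0.887]
ft_force: [-0.2, 0.2, 0.8]
grip_width: 0.465
the job is handed in; nothing more can be done
None
```

I hung the short module on the −y peg above the grey socket block and the tall one on the +y peg. Then I swung the keeper bar down into its catch, let go, backed the arm off and handed in at about 31 s.

- **Modules:** in the last pictures from all three cameras, both lugs sit about mid-peg (x ≈ 0.628 m), with their tops at 190–192 mm. The cameras differ by up to about 7 mm in y. That did not matter for the fit.
- **Keeper bar:** it lies level, with a slope under 0.003, resting in the catch at hinge angle about 0.
- **Force:** while seating the bar in the catch, the wrist force briefly reached about 56 N (40 N along x, 39 N along z) before I backed off. That is below the 120 N wrist limit, and the load went through the gripped handle, not the arm or gripper body.
- **Bystanders:** the can stayed in place to within about 2 mm on the scene and side cameras. The wrist camera put it about 7 mm further off, but it saw only part of the can's top. I checked the cutters, multimeter and screwdriver only by eye in the last pictures. They looked unmoved.

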